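# Clear the magnet bars from a coffee sample feeder

### The job

It is time to clean the magnets of the coffee sample feeder. Unlock the clear guard with a quarter turn of its red key, swing it right back to its stop, tilt every magnet bar up and draw it out of the bin through its slot, and lay the bars flat on the floor of the blue tray without any two of them touching. Then shut the guard fully and lock it with the key again. Do not knock over or push away the glasses or the jar.

Things in the scene. Friction and masses are not known exactly. Their poses are not given: they have to be found in the camera images.
- feeder: White bench feeder, fixed, 456 x 222 mm. Origin: on the table under the slotted bin wall, mid width; x points from the guarded bay to the hopper, z up. Bay: x -150 to 0, y -105 to 105, floor z = 85 mm; outer walls 6 mm thick, tops at z = 135. Roofed bin behind the slotted wall: to x = 136, floor z = 18, roof top z = 135; then drive housing (z 162) and hopper (r 82 about x = 222, top z = 298).
- mid_slot (a point): Middle of the centre slot, in the slotted bin wall (5 mm thick) between bay and bin; axes as the feeder's. Three upright slots at y = -54, 0, +54 mm, each 26 mm wide, z = 86 to 126 mm over the table. About 90 mm of a bar's tube is in the bin, but the bay's outer wall leaves only 40 mm for a level pull: tilt the handle end up about 25 degrees and draw the bar out along its own axis over that wall.
- comb (a point): Middle of the top edge of the white locating comb across the bay floor, 40 mm before the slotted wall: 6 mm thick, 13 mm high, with gaps 25 mm wide in line with the slots, in which the tubes lie (cross plates just before it).
- guard (a joint): Angle of the clear guard panel over the bay (rad): 0 shut, 2.1 right back at its stop; a stiff friction hinge keeps it at any angle (about 4 N at the pull bar moves it). Locked, it opens no more than about 0.03. The key turns home only when the guard is fully shut.
- guard_bar (a point): Middle of the guard's pull bar: a steel bar 10 mm thick, 96 mm long along the feeder's y, carried in the plane of the guard 37 mm beyond its free edge, 195 mm from the hinge. There is free space all round it, so it can be pinched from above at every angle.
- guard_hinge (a point): Point on the guard's hinge axis (which runs along the feeder's y), above the slotted bin wall, 138 mm over the table. The panel is 6 mm thick (top face at z = 141 mm when shut) and lies on the bay towards -x of the feeder when shut.
- key (a joint): Turn of the key in the cam latch (rad): 0 locked, 1.57 unlocked; unlocking turns it anticlockwise seen from above. Light friction (0.06 N m) keeps it where it is left.
- key_bow (a point): Centre of the key's red bow, standing upright on the guard, 120 mm from the hinge: 36 mm wide, 10 mm thick, 32 mm high, this centre 27 mm above the panel. Locked, its flat lies along the feeder's x (pinch it across y); the point's x axis turns with the flat.
- bar1: Magnet bar of the slot at y = -54 mm, 203 mm long, 0.3 kg. Origin: centre of its orange square handle (22 x 22 x 55 mm, black band), on the axis; +x runs along the bar: steel cross plate 36 mm wide, 22 high at x = 28 to 34, then round tube, 20 mm diameter, to x = 175. In its slot it lies level, +x as the feeder's +x, handle on the bay floor; the cross plate keeps it from falling into the bin.
- bar2: Magnet bar of the slot at y = 0 mm, 203 mm long, 0.3 kg. Origin: centre of its orange square handle (22 x 22 x 55 mm, black band), on the axis; +x runs along the bar: steel cross plate 36 mm wide, 22 high at x = 28 to 34, then round tube, 20 mm diameter, to x = 175. In its slot it lies level, +x as the feeder's +x, handle on the bay floor; the cross plate keeps it from falling into the bin.
- bar3: Magnet bar of the slot at y = +54 mm, 203 mm long, 0.3 kg. Origin: centre of its orange square handle (22 x 22 x 55 mm, black band), on the axis; +x runs along the bar: steel cross plate 36 mm wide, 22 high at x = 28 to 34, then round tube, 20 mm diameter, to x = 175. In its slot it lies level, +x as the feeder's +x, handle on the bay floor; the cross plate keeps it from falling into the bin.
- bar1_tail (a point): Centre of the tube's end face of bar1, 175 mm from its origin.
- bar2_tail (a point): Centre of the tube's end face of bar2, 175 mm from its origin.
- bar3_tail (a point): Centre of the tube's end face of bar3, 175 mm from its origin.
- tray: Loose blue plastic sample tray; origin under its middle, x along its length. Floor 264 x 240 mm, 4 mm thick; four sides lean outward, 31 mm high, rim about 290 x 266 mm; 0.6 kg. A bar lying in it has its axis about 15 mm above the origin.
- glass1: Empty cupping glass, 76 mm across, 88 mm high, standing; origin under its middle. Bystander.
- glass2: A second empty cupping glass, the same. Bystander.
- jar: Dark sample jar, 68 mm across, 100 mm high, standing; origin under its middle. Bystander.

How it is judged:
On the way, in this order (a step that is already met when the one before it is completed fails the run):
1. the key is turned to unlocked while the guard is still shut (value of joint key above 1.35 rad and value of joint guard below 0.05 rad), for 0.1 s.
2. the guard is swung right back (value of joint guard above 1.85 rad), for 0.2 s.
3. every magnet bar lies flat in the blue tray, let go, no two touching (x of bar1 in the frame of tray between -0.14 and 0.14 m and y of bar1 in the frame of tray between -0.125 and 0.125 m and z of bar1 in the frame of tray between 0 and 0.032 m and x of bar1_tail in the frame of tray between -0.14 and 0.14 m and y of bar1_tail in the frame of tray between -0.125 and 0.125 m and z of bar1_tail in the frame of tray between 0 and 0.032 m and contact force between each of bar1, bar2, bar3 and the fingers below 0.2 N and linear speed of each of bar1, bar2, bar3 below 0.03 m/s and x of bar2 in the frame of tray between -0.14 and 0.14 m and y of bar2 in the frame of tray between -0.125 and 0.125 m and z of bar2 in the frame of tray between 0 and 0.032 m and x of bar2_tail in the frame of tray between -0.14 and 0.14 m and y of bar2_tail in the frame of tray between -0.125 and 0.125 m and z of bar2_tail in the frame of tray between 0 and 0.032 m and x of bar3 in the frame of tray between -0.14 and 0.14 m and y of bar3 in the frame of tray between -0.125 and 0.125 m and z of bar3 in the frame of tray between 0 and 0.032 m and x of bar3_tail in the frame of tray between -0.14 and 0.14 m and y of bar3_tail in the frame of tray between -0.125 and 0.125 m and z of bar3_tail in the frame of tray between 0 and 0.032 m and contact force between bar1 and bar2 below 0.05 N and contact force between each of bar1, bar2 and bar3 below 0.05 N), for 0.2 s.
4. the guard is fully shut (value of joint guard below 0.03 rad), for 0.2 s.
5. the key is turned back to locked (value of joint key below 0.2 rad), for 0.2 s.
At the end, for the whole second after the job is handed in: Every bar present lies at rest, let go, in the tray: handle centre and tube end within 140 mm (x) and 125 mm (y) of its middle, under 32 mm above its underside, no two touching; guard shut (below 0.03 rad); key locked (below 0.2 rad); glasses and jar upright (all of step 3 and value of joint guard below 0.03 rad and value of joint key below 0.2 rad and angle between each of glass1, glass2, jar's own z axis and vertical below 0.2 rad).
It fails at once if a glass or the jar is knocked over or pushed more than 50 mm (angle between any of glass1, glass2, jar's own z axis and vertical above 0.6 rad or distance of any of glass1, glass2, jar from where it was at the start of the episode above 0.05 m).
Of bar1, bar2, bar3 only 2 to 3 are there at a start; the rules pass over those that are not, and their reading is None.
At some moment in a run one of tray, bar1, bar2, bar3 may be knocked a few centimetres aside while the robot is not near it.
Once in a run the grip may slacken for a moment while it holds something.
It also fails if it takes over 210 s, if anything falls off the work surface, if the arm or the gripper's body presses on something with over 40 N, if the wrist force passes 120 N, or if a joint passes its speed limit or range.

### The arm

A 6-joint arm with a two-finger parallel gripper is mounted at the origin on the work surface. World frame = base frame: x ahead of the robot, y to its left, z up, the work surface at z = 0. Lengths are in m, angles in rad, forces in N, time in s.
With the tool pointing down it reaches from about 0.375 to 0.9 m from the base axis. Payload 3.1 kg.
Tool frame: the origin (TCP) lies midway between the tips of the shut fingers; the grasp point (between the pads) lies 19 mm behind it (env.grasp_offset is the distance from the TCP to the grasp point, in m); z points along the fingers, y is the line along which they close (so a half turn about z gives the same grasp; the last joint's range is limited). The gripper opens to 85 mm and grips with 20 to 120 N. Pads are 22 mm wide; open, the fingers measure 114 mm over their backs; the gripper's body (76 mm by 85 mm) begins 54 mm behind the grasp point. The pads swing forward as they close: fully open they stand 13 mm farther back than shut.
Start: joints at [0.996, 0.527, 1.433, -0, 1.181, -0.178], TCP at [0.242, 0.576, 0.231] pointing down, gripper open.
Joint ranges: [-3.08, 3.08], [-0.75, 2.2], [0.22, 2.44], [-1.43, 4.57], [0, 2.65], [-2.85, 2.85]. Speed limits (rad/s): [2.79, 2.79, 3.14, 3.14, 3.14, 3.14].

### API

Orientations are given as a 3x3 rotation matrix whose columns are the frame's x, y, z axes.
In Python, from plant import env gives the robot as it stands. Calls block until the motion is done:
- env.reach(position, orientation): joint-space move of the TCP to a pose.
- env.line_to(position, rot=None, speed=0.15): straight line of the TCP; rot=None keeps the orientation; speed is the mean speed in m/s.
- env.movej(angles): joint-space move.
- env.gripper_to(opening, strength=None): finger opening in m; strength is the grip in N (None keeps the last); returns when the fingers have stopped.
- env.pause(seconds).
- env.solve_ik(position, orientation): joint angles nearest the present ones, or None.
- env.state(): the state.
- env.capture(name): name is "scene" or "side" or "wrist"; returns a dict with "pixels" (480x640x3 uint8, red, green, blue), "fx", "fy", "cx", "cy" (pixels), "world_from_camera" (4x4, takes a point from camera to world coordinates); the wrist camera has in their place "T_tool_cam" (4x4, takes a point from camera to tool coordinates, whose origin is the TCP and whose axes are the flange's). Camera axes: x right, y up, looking along -z (the intrinsics and any distortion apply to the point x, -y, -z); pixel columns grow to the right and rows downward; lengths in m; the calibration is good to about 2 mm. A picture is of the moment at which its call begins: read the wrist's pose just before it. There is no depth.
A pose or a line that the arm cannot do raises env.IKError and nothing moves.
- env.finish_job(): hands the job in; it is judged then, once.
The state is a dict: "t": time; "joint_pos": joint angles; "qd": joint speeds; "effort": joint torques, N m; "ee_pos": TCP position; "ee_rot": TCP orientation; "ft_force": force on the tool from outside, world axes, zero at the start; "ft_torque": the same for the moment, N m; "width": finger opening in m; "grip_force": force on a finger pad.
Only numpy, scipy, OpenCV 4.12 (cv2) and the standard library are available. Lean on these libraries where they do the work, as an engineer would, in place of code of your own. Each camera call takes 0.05 s, during which the arm holds its last target. There are 200 camera calls.

## Working session

There is one attempt and no reset: what is moved stays moved. The work goes in short steps, each a Python script; the robot and the scene stay as the last script left them, time stands still between calls to the robot, and variables do not carry over. Pictures are saved under pics/ and viewed, at most 14 in all, crops included, and the job is handed in when it is done.

```bash
ls; mkdir -p pics; python3 - <<'E'
from plant import env
import cv2,numpy as np
for n in ("scene","side"):
    c=env.capture(n); cv2.imwrite(f"pics/{n}0.png",c["pixels"][:,:,::-1])
    print(n,[round(c[k],1) for k in("fx","fy","cx","cy")],[k for k in c],np.round(c["world_from_camera"],4).tolist())
s=env.state();print(s["t"],s["ee_rot"],env.grasp_offset)
c=env.capture("wrist");print([round(c[k],1) for k in("fx","fy","cx","cy")],[k for k in c],np.round(c["T_tool_cam"],4).tolist())
E
```

```text
pics
scene [506.4, 506.4, 314.7, 238.5] ['pixels', 'fx', 'fy', 'cx', 'cy', 'world_from_camera'] [[0.8516, -0.3735, 0.3678, 1.0218], [0.5241, 0.6235, -0.5801, -0.5732], [-0.0127, 0.6868, 0.7268, 0.9504], [0.0, 0.0, 0.0, 1.0]]
side [449.7, 449.7, 310.1, 231.5] ['pixels', 'fx', 'fy', 'cx', 'cy', 'world_from_camera'] [[-0.9883, 0.1119, -0.1036, 0.5221], [-0.1525, -0.7426, 0.6522, 0.6134], [-0.004, 0.6604, 0.7509, 0.768], [0.0, 0.0, 0.0, 1.0]]
0.1 [[-9.22326442e-01  3.86410130e-01 -1.07101861e-03]
 [ 3.86411465e-01  9.22324973e-01 -1.68022230e-03]
 [ 3.38572290e-04 -1.96356732e-03 -9.99998015e-01]] 0.0187
[422.1, 422.1, 316.9, 241.8] ['pixels', 'fx', 'fy', 'cx', 'cy', 'T_tool_cam'] [[0.0001, 0.9584, 0.2853, 0.0722], [1.0, -0.0003, 0.0006, 0.0003], [0.0007, 0.2853, -0.9584, -0.1425], [0.0, 0.0, 0.0, 1.0]]
```

View pics/scene0.png

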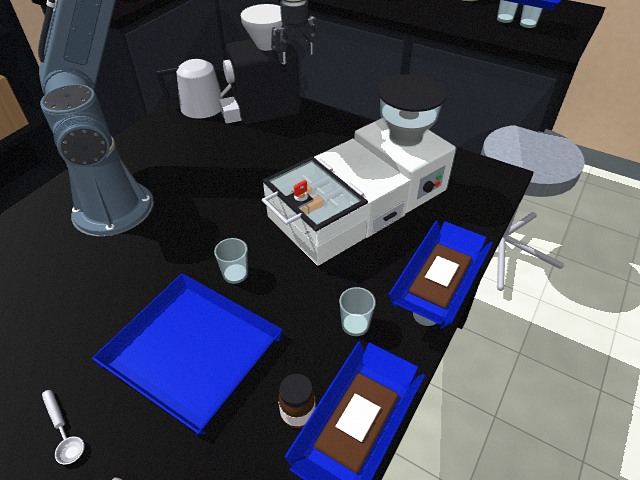

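View pics/side0.png

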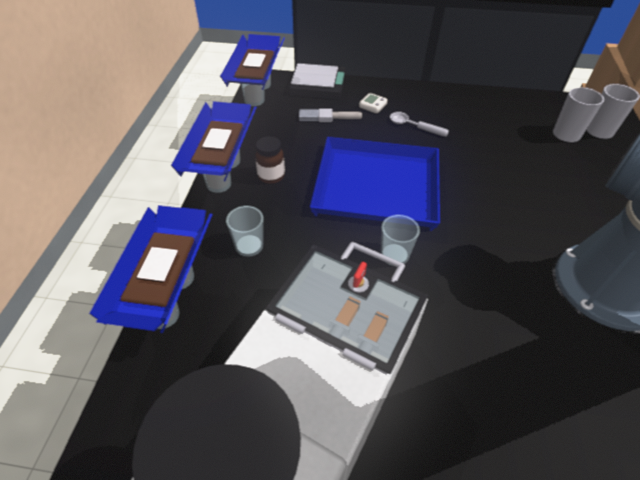

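Scene: feeder with guard (key bow ~(300,189)), pull bar ~(265,205)–(305,230), tray corners (182,276),(281,333),(200,432),(95,357), glasses (232,260),(357,312), jar (297,400). Side: two handles under the guard at (348,312) and (376,326), key (360,272), pull bar (347,247)–(402,270). Enlarge for precise picks.

```bash
python3 - <<'E'
import cv2,numpy as np
a=cv2.imread("pics/scene0.png")[145:270,250:380]
b=cv2.imread("pics/side0.png")[235:375,265:435]
a=cv2.resize(a,None,fx=4.4,fy=4.4,interpolation=cv2.INTER_CUBIC);b=cv2.resize(b,None,fx=4.4,fy=4.4,interpolation=cv2.INTER_CUBIC)
cv2.imwrite("pics/a1.png",a);cv2.imwrite("pics/b1.png",b);print(a.shape,b.shape)
E
```

```text
(550, 572, 3) (616, 748, 3)
```

View pics/a1.png

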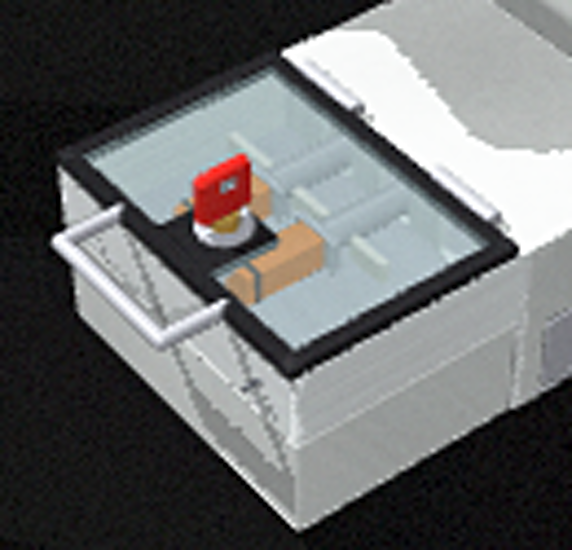

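View pics/b1.png

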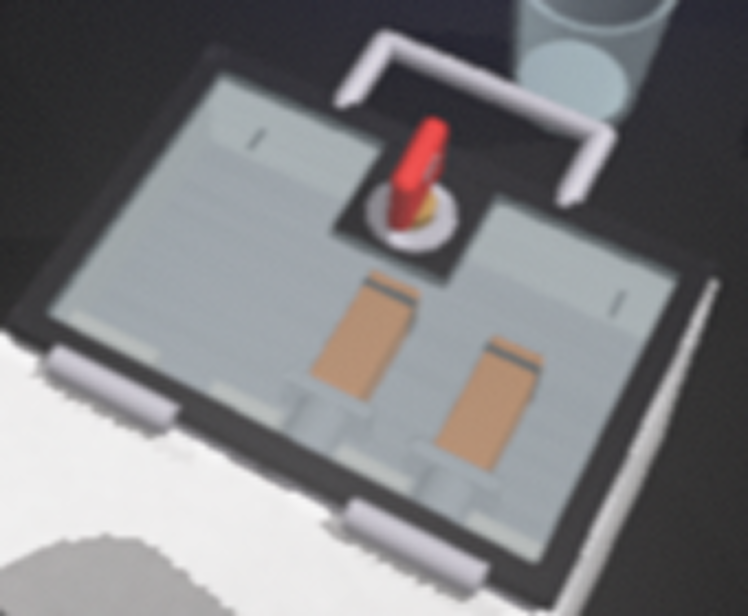

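Two bars only: centre one and the one on the robot's side; the far slot is empty. Now fit the poses.

```bash
cat > h.py <<'E'
import numpy as np,cv2
from scipy.optimize import least_squares
CAM={"scene":(506.4,506.4,314.7,238.5,np.array([[0.8516,-0.3735,0.3678,1.0218],[0.5241,0.6235,-0.5801,-0.5732],[-0.0127,0.6868,0.7268,0.9504]])),
"side":(449.7,449.7,310.1,231.5,np.array([[-0.9883,0.1119,-0.1036,0.5221],[-0.1525,-0.7426,0.6522,0.6134],[-0.004,0.6604,0.7509,0.768]]))}
def proj(cam,P):
    fx,fy,cx,cy,T=CAM[cam]; p=(np.atleast_2d(P)-T[:,3])@T[:,:3]
    return np.c_[cx+fx*p[:,0]/-p[:,2], cy-fy*p[:,1]/-p[:,2]]
def ray(cam,uv,z):
    fx,fy,cx,cy,T=CAM[cam]; d=T[:,:3]@np.array([(uv[0]-cx)/fx,-(uv[1]-cy)/fy,-1]); o=T[:,3]
    return o+d*(z-o[2])/d[2]
def loc(p,L):
    c,s=np.cos(p[2]),np.sin(p[2]); L=np.atleast_2d(L)
    return np.c_[p[0]+c*L[:,0]-s*L[:,1],p[1]+s*L[:,0]+c*L[:,1],L[:,2]]
E
python3 - <<'E'
from h import *
for n,uv,z in [("scene",(300.5,188.2),.168),("side",(359.3,274.1),.168),("scene",(275.3,211),.138),("side",(377.9,254.9),.138),("scene",(411,90),.298),
 ("scene",(231,246),.088),("scene",(234,273),.0),("side",(401,227),.088),("side",(397,257),.0),("scene",(357,297),.088),("side",(244,216),.088),("side",(248,246),0),("scene",(296,384),.1),("side",(268,147),.1)]:
    print(n,uv,ray(n,uv,z).round(3))
S=[(263.6,200),(287,221.8),(300.5,188.2),(264.1,180.9),(317.7,229.5),(367.7,201.4),(314.1,157.5)]
D=[(403.2,265.2),(352.5,244.5),(359.3,274.1),(426.8,295.2),(312.7,246.4),(266,310),(391,372.5)]
for sg in(1,-1):
  def m(p):
    W,h=p[3:]; return loc(p,[(-.195,sg*.048,.138),(-.195,-sg*.048,.138),(-.12,0,.168),(-.158,sg*W,.141),(-.158,-sg*W,.141),(h,-sg*W,.141),(h,sg*W,.141)])
  f=lambda p:np.r_[proj("scene",m(p))-S,proj("side",m(p))-D].ravel()
  for y0 in(-2,0,2):
    r=least_squares(f,[.5,0,y0,.11,0]); print(sg,r.x.round(4),r.cost.round(2)); 
    if r.cost<100: print(r.fun.reshape(-1,2).round(1).tolist())
C=[(182,276),(281,333),(200,432),(95,357)]
E4=[(439,225),(313,215),(325,139),(440,149)]
for a,b in((.145,.133),(.133,.145)):
  m=lambda p:loc(p,[(a,b,.031),(-a,b,.031),(-a,-b,.031),(a,-b,.031)])
  f=lambda p:np.r_[proj("scene",m(p))-C,proj("side",m(p))-E4].ravel()
  for y0 in(-2.4,-.8,.8,2.4):
    r=least_squares(f,[.5,-.3,y0]); print(a,r.x.round(4),r.cost.round(1))
E
```

```text
scene (300.5, 188.2) [0.512 0.172 0.168]
side (359.3, 274.1) [0.511 0.172 0.168]
scene (275.3, 211) [0.486 0.103 0.138]
side (377.9, 254.9) [0.481 0.103 0.138]
scene (411, 90) [0.632 0.493 0.298]
scene (231, 246) [ 0.431 -0.005  0.088]
scene (234, 273) [ 0.433 -0.014  0.   ]
side (401, 227) [ 0.435 -0.017  0.088]
side (397, 257) [ 0.431 -0.009  0.   ]
scene (357, 297) [0.751 0.016 0.088]
side (244, 216) [0.758 0.001 0.088]
side (248, 246) [0.757 0.009 0.   ]
scene (296, 384) [ 0.753 -0.222  0.1  ]
side (268, 147) [ 0.754 -0.216  0.1  ]
1 [ 0.4368 -0.0244 -1.9342 -0.1084 -0.3285] 7086.27
1 [ 0.5541  0.2862  1.2057  0.108  -0.0035] 12.69
[[0.2, -0.3], [0.0, 0.2], [0.1, -0.5], [-1.4, -1.1], [-1.8, -0.8], [0.0, -1.5], [-1.7, -1.6], [-2.1, 0.5], [-0.8, 0.4], [-0.3, 0.9], [0.1, -0.6], [0.3, -1.4], [-0.1, -0.8], [-0.9, 0.1]]
1 [ 0.5541  0.2862  1.2057  0.108  -0.0035] 12.69
[[0.2, -0.3], [0.0, 0.2], [0.1, -0.5], [-1.4, -1.1], [-1.8, -0.8], [0.0, -1.5], [-1.7, -1.6], [-2.1, 0.5], [-0.8, 0.4], [-0.3, 0.9], [0.1, -0.6], [0.3, -1.4], [-0.1, -0.8], [-0.9, 0.1]]
-1 [ 0.4405 -0.0247 -1.9144  0.1079 -0.328 ] 3001.85
-1 [ 0.5563  0.2844  1.188  -0.1085 -0.0031] 3973.63
-1 [ 0.5563  0.2844  1.1879 -0.1085 -0.0031] 3973.63
0.145 [ 0.483  -0.2133 -2.5696] 41026.7
0.145 [ 0.483  -0.2133 -2.5695] 41026.7
0.145 [ 0.483  -0.2133  3.7129] 41026.7
0.145 [ 0.483  -0.2133  3.7129] 41026.7
0.133 [ 0.4835 -0.2133 -2.2917] 43765.3
0.133 [ 0.4835 -0.2133 -2.2907] 43765.3
0.133 [ 0.4835 -0.2133 -2.2907] 43765.3
0.133 [ 0.4835 -0.2133  3.9915] 43765.3
```

Feeder fit is consistent (both cameras agree; ~1 px): bars present are bar2 (y=0) and bar3 (y=+54). Fit the tray with correct correspondence and check reachability of the whole plan.

```bash
cat >> h.py <<'E'
F=np.array([.5541,.2862,1.2057])
def fp(x,y,z): return loc(F,(x,y,z))[0]
def R(yaw,pitch=0,flip=0):
    """tool x along heading yaw(+pi if flip), tool z down; pitch>0 leans tool tip towards -heading (feeder -x)"""
    c,s=np.cos(yaw),np.sin(yaw); h=np.array([c,s,0]);l=np.array([-s,c,0]);u=np.array([0,0,1.])
    z=-np.sin(pitch)*h-np.cos(pitch)*u; x=np.cos(pitch)*h-np.sin(pitch)*u
    if flip:x=-x
    return np.c_[x,np.cross(z,x),z]
E
python3 - <<'E'
from h import *
from plant import env
C=np.array([ray("scene",p,.031)[:2] for p in[(182,276),(281,333),(200,432),(95,357)]])
D=np.array([ray("side",p,.031)[:2] for p in[(439,225),(313,215),(325,139),(440,149)]])
for c in(C,D): print(c.round(3).tolist(),c.mean(0).round(3),[round(float(np.linalg.norm(c[i]-c[i-3])),3) for i in range(4)])
g=env.grasp_offset
def t(n,P,Rr):
    q=env.solve_ik(P-g*Rr[:,2],Rr) if 0 else env.solve_ik(P+g*Rr[:,2],Rr); print(n,None if q is None else np.round(q,2))
f=F[2]
for fl in(0,1):
  print("flip",fl)
  for a in(0,np.pi/2,np.pi,-np.pi/2): t(f"key {a:.2f}",fp(-.12,0,.174),R(f+a))
  for th in(0,.5,1,1.6,2.1): t(f"guard{th}",fp(-.195*np.cos(th),0,.138+.195*np.sin(th)),R(f+np.pi/2,0,fl))
  for y in(0,.054):
    t("bar",fp(-.08,y,.106),R(f,0,fl))
    for d in(0,.06,.12,.16): t(f"tilt{d}",fp(-.08-d*np.cos(.44),y,.141+d*np.sin(.44)),R(f,.44,fl))
E
```

```text
[[0.353, -0.102], [0.64, -0.112], [0.632, -0.365], [0.344, -0.358]] [ 0.492 -0.234] [0.287, 0.254, 0.288, 0.255]
[[0.345, -0.088], [0.625, -0.077], [0.635, -0.357], [0.334, -0.359]] [ 0.485 -0.22 ] [0.28, 0.28, 0.301, 0.271]
flip 0
key 0.00 [ 0.12  0.52  1.72 -0.    0.9   0.49]
key 1.57 [ 0.12  0.52  1.72 -0.    0.9  -1.08]
key 3.14 [ 0.12  0.52  1.72 -0.    0.9  -2.66]
key -1.57 [ 0.12  0.52  1.72 -0.    0.9   2.06]
guard0 [-0.01  0.53  1.86 -0.    0.75 -1.22]
guard0.5 [ 0.03  0.4   1.74 -0.    1.   -1.17]
guard1 [ 0.15  0.37  1.56 -0.    1.22 -1.06]
guard1.6 [ 0.31  0.45  1.32 -0.    1.37 -0.9 ]
guard2.1 [ 0.41  0.59  1.16 -0.    1.4  -0.79]
bar [ 0.19  0.65  1.7  -0.    0.79  0.55]
tilt0 [ 0.35  0.73  1.46 -0.35  1.27  0.87]
tilt0.06 [ 0.28  0.65  1.56 -0.37  1.23  0.82]
tilt0.12 [ 0.2   0.57  1.64 -0.4   1.2   0.76]
tilt0.16 [ 0.14  0.52  1.69 -0.41  1.19  0.71]
bar [ 0.24  0.62  1.8  -0.    0.73  0.61]
tilt0 [ 0.4   0.69  1.55 -0.33  1.23  0.93]
tilt0.06 [ 0.33  0.61  1.65 -0.36  1.2   0.89]
tilt0.12 [ 0.26  0.53  1.74 -0.39  1.17  0.83]
tilt0.16 [ 0.2   0.47  1.79 -0.4   1.16  
[... 186 characters left out ...]
    0.9   2.06]
guard0 [-0.01  0.53  1.86 -0.    0.75  1.92]
guard0.5 [ 0.03  0.4   1.74 -0.    1.    1.97]
guard1 [ 0.15  0.37  1.56 -0.    1.22  2.08]
guard1.6 [ 0.31  0.45  1.32 -0.    1.37  2.24]
guard2.1 [ 0.41  0.59  1.16 -0.    1.4   2.35]
bar [ 0.19  0.65  1.7  -0.    0.79 -2.59]
tilt0 [ 0.35  0.73  1.46 -0.35  1.27 -2.27]
tilt0.06 [ 0.28  0.65  1.56 -0.37  1.23 -2.32]
tilt0.12 [ 0.2   0.57  1.64 -0.4   1.2  -2.38]
tilt0.16 [ 0.14  0.52  1.69 -0.41  1.19 -2.43]
bar [ 0.24  0.62  1.8  -0.    0.73 -2.54]
tilt0 [ 0.4   0.69  1.55 -0.33  1.23 -2.21]
tilt0.06 [ 0.33  0.61  1.65 -0.36  1.2  -2.26]
tilt0.12 [ 0.26  0.53  1.74 -0.39  1.17 -2.32]
tilt0.16 [ 0.2   0.47  1.79 -0.4   1.16 -2.36]
```

```bash
cat >> h.py <<'E'
from plant import env
def tcp(P,Rr): return np.asarray(P)+env.grasp_offset*Rr[:,2]
def st(n=""):
    s=env.state(); print(n,"t%.1f w%.4f g%.1f"%(s["t"],s["width"],s["grip_force"]),"F",np.round(s["ft_force"],1),"M",np.round(s["ft_torque"],2),"p",np.round(s["ee_pos"],4)); return s
def snap(cam,name,crop=None,k=1):
    c=env.capture(cam); im=c["pixels"][:,:,::-1].copy()
    if crop: x0,y0,x1,y1=crop; im=im[y0:y1,x0:x1]
    if k!=1: im=cv2.resize(im,None,fx=k,fy=k,interpolation=cv2.INTER_CUBIC)
    cv2.imwrite(f"pics/{name}.png",im)
E
python3 - <<'E'
from h import *
f=F[2]; R0=R(f); P=fp(-.12,0,.174)
env.gripper_to(.05,30)
env.reach(tcp(P+[0,0,.08],R0),R0); env.line_to(tcp(P,R0)); st("at key")
env.gripper_to(0,30); st("grip")
for a in np.linspace(0,1.57,5)[1:]: env.reach(tcp(P,R0),R(f+a)); 
st("turned"); env.pause(.2)
env.gripper_to(.05); env.line_to(tcp(P+[0,0,.08],R0)); st("up")
snap("side","c1",(265,235,435,375),3)
E
```

```text
at key t3.0 w0.0501 g0.0 F [ 0.1 -1.  -0.1] M [-0.03 -0.02  0.01] p [0.5117 0.1746 0.1557]
grip t3.5 w0.0087 g33.0 F [-1.7  0.3  5.2] M [0.11 0.15 0.01] p [0.5117 0.1743 0.1562]
turned t5.3 w0.0096 g33.3 F [-2.2 -1.2  7.5] M [-0.03  0.33 -0.18] p [0.5112 0.174  0.1562]
up t6.7 w0.0500 g0.0 F [ 0.6 -0.1 -0.2] M [-0.02  0.02 -0.01] p [0.5106 0.174  0.2348]
```

View pics/c1.png

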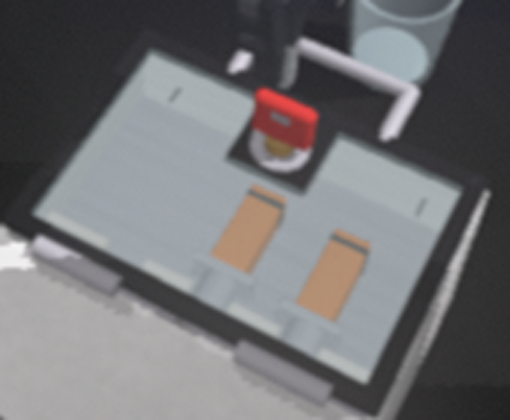

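The key is turned a quarter: the red bow at crop (285,120) now lies parallel to the pull bar. Next the guard.

```bash
python3 - <<'E'
from h import *
Rg=R(F[2]+np.pi/2); G=lambda th:tcp(fp(-.195*np.cos(th),0,.138+.195*np.sin(th)),Rg)
env.gripper_to(.028,40)
env.reach(G(0)+[0,0,.08],Rg); env.line_to(G(0)); st("at bar")
env.gripper_to(0,40); st("grip")
for th in np.arange(.1,2.11,.1):
    env.line_to(G(th),speed=.12)
    if round(th*10)%4==0: st("%.1f"%th)
env.line_to(G(2.12)); st("end")
env.pause(.3); snap("side","c2")
E
```

```text
at bar t8.2 w0.0281 g0.0 F [ 0.1 -1.1  0.5] M [-0.02  0.    0.03] p [0.4855 0.1045 0.1198]
grip t8.5 w0.0089 g39.2 F [-0.2 -3.5  5.4] M [-0.44  0.16 -0.02] p [0.4853 0.1037 0.1204]
0.4 t9.7 w0.0083 g39.4 F [ 0.3 -8.6  2.3] M [-1.31 -0.05 -0.03] p [0.4904 0.117  0.1955]
0.8 t10.9 w0.0082 g39.7 F [ -3.6 -13.   12.6] M [-2.18  0.57 -0.06] p [0.5056 0.156  0.2606]
1.2 t12.2 w0.0084 g41.7 F [-2.8 -6.9 19.7] M [-1.14  0.52 -0.04] p [0.5303 0.2192 0.305 ]
1.6 t13.4 w0.0082 g42.4 F [ 2.4 -0.8  8.1] M [ 0.03 -0.5  -0.11] p [0.559  0.2934 0.3165]
2.0 t14.6 w0.0082 g42.8 F [6.  0.2 2.2] M [-0.09 -0.93 -0.03] p [0.586  0.3635 0.2967]
end t15.2 w0.0083 g44.3 F [ -2.3 -12.5  13.7] M [-1.89  0.22 -0.09] p [0.5913 0.3774 0.2885]
```

View pics/c2.png

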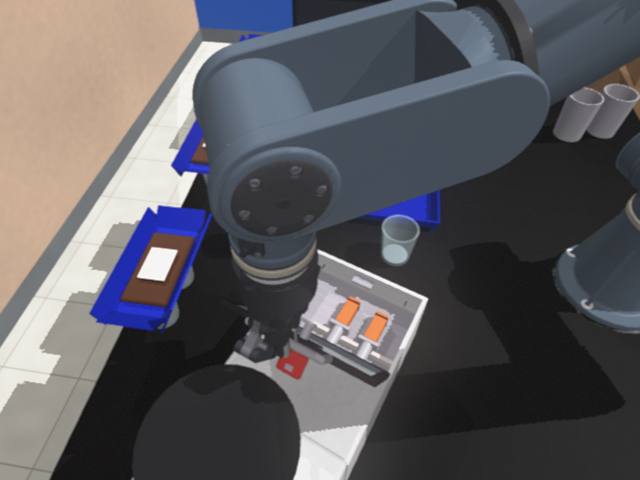

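Guard is at its stop; the handles show at (347,312) and (376,326). Release, and measure handles with the wrist camera.

```bash
cat >> h.py <<'E'
def wray(c,s,uv,z):
    T=np.asarray(c["T_tool_cam"]); Rw=np.asarray(s["ee_rot"]); 
    d=Rw@T[:3,:3]@np.array([(uv[0]-c["cx"])/c["fx"],-(uv[1]-c["cy"])/c["fy"],-1]); o=np.asarray(s["ee_pos"])+Rw@T[:3,3]
    return o+d*(z-o[2])/d[2]
def orange(im):
    h=cv2.cvtColor(im,cv2.COLOR_RGB2HSV); m=cv2.inRange(h,(5,150,90),(18,255,255))
    m=cv2.morphologyEx(m,cv2.MORPH_CLOSE,np.ones((13,13))); n,_,S,_=cv2.connectedComponentsWithStats(m)
    cs,_=cv2.findContours(m,cv2.RETR_EXTERNAL,cv2.CHAIN_APPROX_NONE)
    return [cv2.minAreaRect(c) for c in cs if cv2.contourArea(c)>150]
def tof(p):
    c,s=np.cos(F[2]),np.sin(F[2]); d=np.asarray(p)[:2]-F[:2]; return np.r_[c*d[0]+s*d[1],-s*d[0]+c*d[1],p[2]]
E
python3 - <<'E'
from h import *
env.gripper_to(.03); s=env.state(); env.line_to(s["ee_pos"]+[0,0,.06])
Rb=R(F[2],0,1); P=fp(-.11,.027,.30)
env.reach(P,Rb); env.gripper_to(.045); env.pause(.2)
s=st(); c=env.capture("wrist"); cv2.imwrite("pics/w1.png",c["pixels"][:,:,::-1])
for r in orange(c["pixels"]):
    b=cv2.boxPoints(r); Q=np.array([wray(c,s,u,.107) for u in b]); print(np.round(r[0]),np.round(r[1]),"feeder",tof(Q.mean(0)).round(4),"sides",[round(float(np.linalg.norm(Q[i]-Q[i-1])),4) for i in(1,2)])
for uv in((347,312),(376,326)): print(tof(ray("side",uv,.107)).round(4))
E
```

```text
t18.5 w0.0450 g0.0 F [ 0.8  0.7 -0.6] M [ 0.04  0.02 -0.02] p [0.4896 0.1932 0.3   ]
[349. 238.] [26. 66.] feeder [-0.0853  0.0528  0.107 ] sides [0.0571, 0.0213]
[284. 234.] [66. 26.] feeder [-0.0887 -0.0005  0.107 ] sides [0.021, 0.0565]
[-0.0828  0.0006  0.107 ]
[-0.0826  0.0542  0.107 ]
```

View pics/w1.png

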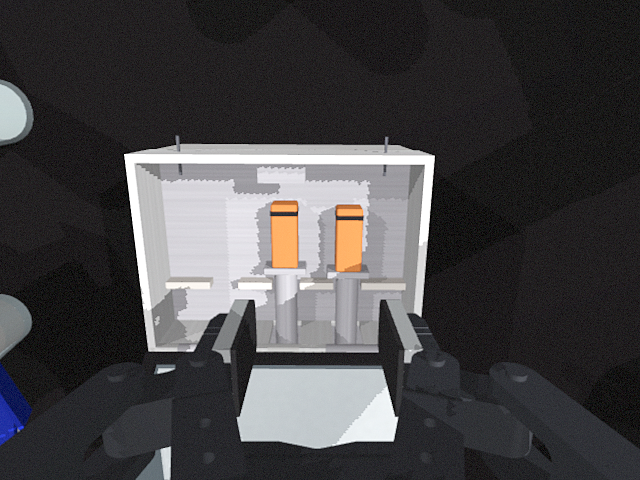

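Both handles found (284,234), (349,238), at feeder x≈-86 mm, y = 0 and +53 mm, sizes right. Grasp bar3, tilt, draw.

```bash
cat >> h.py <<'E'
E_=.0107
def bpose(y,L,phi,zp,d=0):
    Rr=R(F[2],phi,1); h=np.array([-(L+d)*np.cos(phi),0,zp+(L+d)*np.sin(phi)])
    P=fp(h[0],y,h[2])-E_*Rr[:,2]; return tcp(P,Rr),Rr
def take(y,L):
    p,r=bpose(y,L,0,.096); env.gripper_to(.042,80)
    env.reach(p+[0,0,.09],r); env.line_to(p); st("at"); env.gripper_to(0,80); st("grip")
    for k in np.linspace(0,1,8)[1:]:
        p,r=bpose(y,L,.45*k,.096+.008*k); env.line_to(p,r,speed=.06)
    st("tilted")
    for d in(.03,.06,.09,.13):
        p,r=bpose(y,L,.45,.104,d); env.line_to(p,r,speed=.1); s=st("draw%.2f"%d)
        if s["width"]<.015 or np.linalg.norm(s["ft_force"])>35: print("STOP"); return False
    env.line_to(p+[0,0,.10],r); st("up"); return True
E
python3 - <<'E'
from h import *
take(.053,.0855)
c=env.capture("wrist"); cv2.imwrite("pics/w2.png",c["pixels"][:,:,::-1])
snap("scene","s2")
E
```

```text
at t20.1 w0.0420 g0.0 F [-0.2 -0.4  0.7] M [-0.05  0.06  0.02] p [0.4755 0.2254 0.0892]
grip t20.4 w0.0203 g79.8 F [-0.4 -0.6  5.9] M [-0.02  0.16  0.08] p [0.475  0.2255 0.0896]
tilted t22.2 w0.0200 g78.8 F [-0.  -0.1 -3.1] M [ 0.29 -0.08 -0.02] p [0.4758 0.23   0.1334]
draw0.03 t22.7 w0.0207 g78.8 F [ 0.  -0.4 -3.3] M [ 0.3  -0.12 -0.01] p [0.4662 0.2043 0.1474]
draw0.06 t23.1 w0.0203 g78.8 F [-0.  -0.2 -2. ] M [ 0.29 -0.08 -0.02] p [0.4566 0.1792 0.1604]
draw0.09 t23.6 w0.0199 g78.8 F [ 0.7  0.5 -2.3] M [ 0.27 -0.07 -0.03] p [0.447  0.1539 0.1735]
draw0.13 t24.1 w0.0202 g78.8 F [-0.5  0.1 -2.3] M [ 0.31 -0.13  0.  ] p [0.4342 0.1203 0.1909]
up t25.0 w0.0199 g78.8 F [-0.3  0.  -2.8] M [ 0.3  -0.09 -0.04] p [0.4334 0.1207 0.2897]
```

View pics/s2.png

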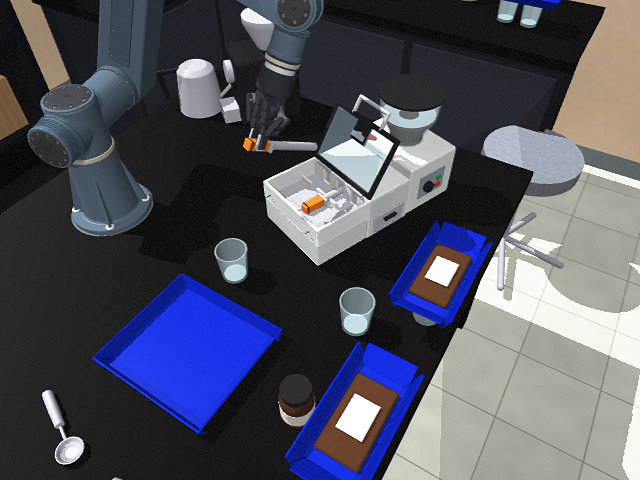

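Bar3 is out and held (handle (255,145), tail (315,147)); bar2 at (313,204); tray unmoved. Check in-hand angle against expectation, refit the tray from its silhouette, and place.

```bash
cat >> h.py <<'E'
def tray(cam="scene"):
    im=env.capture(cam)["pixels"]; h=cv2.cvtColor(im,cv2.COLOR_RGB2HSV); m=cv2.inRange(h,(112,150,60),(128,255,255))
    cs,_=cv2.findContours(m,cv2.RETR_EXTERNAL,cv2.CHAIN_APPROX_NONE)
    c=min([c for c in cs if cv2.contourArea(c)>4000],key=lambda c:np.linalg.norm(ray(cam,c.reshape(-1,2).mean(0),.02)[:2]-[.49,-.23]))
    H=cv2.convexHull(c)
    mk=np.zeros(m.shape,np.uint8); cv2.fillPoly(mk,[H],255); P=np.argwhere(mk>0)[:,::-1]
    W=np.float32([ray(cam,p,.031)[:2] for p in H.reshape(-1,2)]); r=cv2.minAreaRect(W); return r
E
python3 - <<'E'
from h import *
s=env.state(); Z=s["ee_rot"][:,2]; X=s["ee_rot"][:,0]
hd=s["ee_pos"]-(env.grasp_offset-E_)*Z; print("handle,tail expected px",proj("scene",hd).round(),proj("scene",hd-.175*X).round())
print(tray())
E
```

```text
handle,tail expected px [[256. 144.]] [[314. 146.]]
((0.49209851026535034, -0.2345348745584488), (0.27367714047431946, 0.3036913573741913), 88.79454803466797)
```

```bash
cat >> h.py <<'E'
def place(T,y):
    """T tray pose; bar along tray x, handle at -x side"""
    s=env.state(); Rr=R(T[2],0,1); p=loc(T,(-.074,y,.019+E_))[0]; p=tcp(p,Rr)
    env.line_to(np.r_[s["ee_pos"][:2],.26],R(F[2],0,1)); 
    up=np.r_[p[:2],.2]; env.reach(up,Rr); s=st("over")
    if s["width"]<.015: print("LOST"); return
    env.line_to(np.r_[p[:2],.06]); env.line_to(p,speed=.05); st("down"); env.gripper_to(.042); env.pause(.2)
    env.line_to(np.r_[p[:2],.22]); st("rel")
E
python3 - <<'E'
from h import *
T=(.492,-.233,-.025); place(T,-.055)
env.reach(fp(-.11,.027,.30),R(F[2],0,1)); env.pause(.1); s=env.state(); c=env.capture("wrist")
for r in orange(c["pixels"]):
    Q=np.array([wray(c,s,u,.107) for u in cv2.boxPoints(r)]); print("feeder",tof(Q.mean(0)).round(4),"sides",[round(float(np.linalg.norm(Q[i]-Q[i-1])),4) for i in(1,2)])
snap("scene","s3"); print(tray()); st()
E
```

```text
over t27.2 w0.0204 g78.8 F [-0.5 -0.2 -3.1] M [-0.02  0.1   0.03] p [ 0.4171 -0.2849  0.2001]
down t29.4 w0.0201 g78.8 F [-0.7 -0.3 -2.9] M [-0.05  0.1  -0.  ] p [ 0.4168 -0.2863  0.0112]
rel t31.5 w0.0415 g0.0 F [ 0.   0.  -0.1] M [-0.01  0.01 -0.02] p [ 0.4162 -0.2857  0.2192]
feeder [-0.089  -0.0004  0.107 ] sides [0.021, 0.0565]
((0.49209851026535034, -0.2345348745584488), (0.27367714047431946, 0.3036913573741913), 88.79454803466797)
 t33.6 w0.0422 g0.0 F [-0.7 -0.6  0.2] M [ 0.04  0.02 -0.02] p [0.4899 0.1923 0.2999]
```

View pics/s3.png

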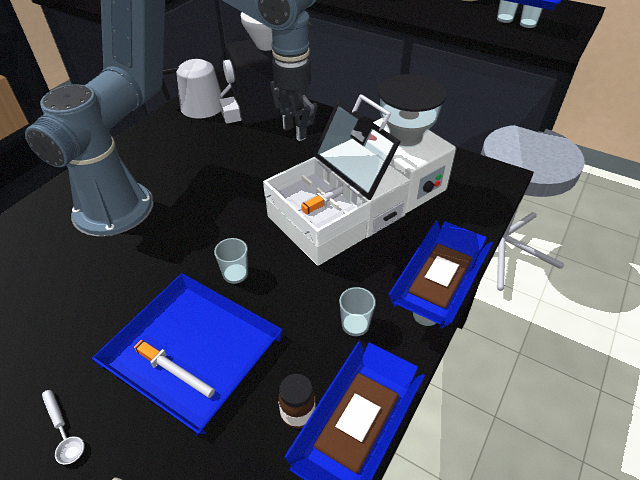

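Bar3 lies well in the tray (handle (150,352), tail (212,393)); tray unmoved, bar2 still at x≈-88 mm. Now bar2.

```bash
python3 - <<'E'
from h import *
if take(-.0005,.0875):
    snap("scene","s4"); print(tray()); s=env.state(); Z=s["ee_rot"][:,2]; X=s["ee_rot"][:,0]
    hd=s["ee_pos"]-(env.grasp_offset-E_)*Z; print("exp",proj("scene",hd).round(),proj("scene",hd-.175*X).round())
E
```

```text
at t35.1 w0.0423 g0.0 F [-0.8 -0.2 -0.4] M [ 0.02 -0.02 -0.01] p [0.5244 0.2045 0.0894]
grip t35.4 w0.0201 g80.5 F [-1.9  0.3  6.2] M [-0.    0.2   0.13] p [0.5243 0.2045 0.0898]
tilted t37.3 w0.0201 g79.4 F [ 0.  -0.6 -3.8] M [ 0.3  -0.08  0.03] p [0.5251 0.2093 0.1342]
draw0.03 t37.7 w0.0204 g79.4 F [ 0.2 -0.1 -3.7] M [ 0.34 -0.17  0.01] p [0.5156 0.1834 0.1484]
draw0.06 t38.2 w0.0201 g79.4 F [ 0.7  0.2 -4.1] M [ 0.37 -0.14 -0.02] p [0.506  0.1584 0.1614]
draw0.09 t38.6 w0.0203 g79.4 F [-0.1  0.1 -4.2] M [ 0.29 -0.17  0.  ] p [0.4963 0.1331 0.1744]
draw0.13 t39.2 w0.0198 g79.4 F [-0.5  0.5 -4.1] M [ 0.32 -0.13  0.04] p [0.4835 0.0995 0.1918]
up t40.0 w0.0204 g79.4 F [-0.8  0.  -4.3] M [ 0.33 -0.12  0.  ] p [0.4827 0.0999 0.2905]
((0.49209851026535034, -0.2345348745584488), (0.27367714047431946, 0.3036913573741913), 88.79454803466797)
exp [[269. 156.]] [[328. 156.]]
```

View pics/s4.png

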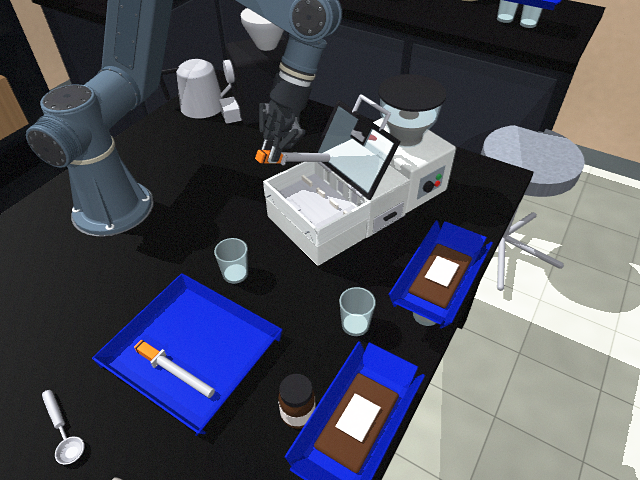

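Bar2 (handle (265,156)) is held as expected, bay empty, tray and bar3 unchanged. Place it.

```bash
python3 - <<'E'
from h import *
place((.492,-.233,-.025),.05)
Rg=R(F[2]+np.pi/2); P=tcp(fp(.0985,0,.3063),Rg)
env.gripper_to(.03,40); env.reach(P+[0,0,.07],Rg); print(tray()); snap("scene","s5")
E
```

```text
over t41.8 w0.0201 g79.3 F [ 0.3 -0.4 -4.4] M [0.02 0.18 0.02] p [ 0.42   -0.1803  0.2002]
down t44.1 w0.0201 g79.3 F [ 0.4 -0.3 -3.4] M [-0.04  0.21  0.04] p [ 0.4195 -0.1813  0.0112]
rel t46.1 w0.0421 g0.0 F [ 0.6 -0.   1. ] M [ 0.04  0.   -0.04] p [ 0.4188 -0.1808  0.2193]
((0.4920983612537384, -0.23454025387763977), (0.27371272444725037, 0.3036501109600067), 88.80411529541016)
```

View pics/s5.png

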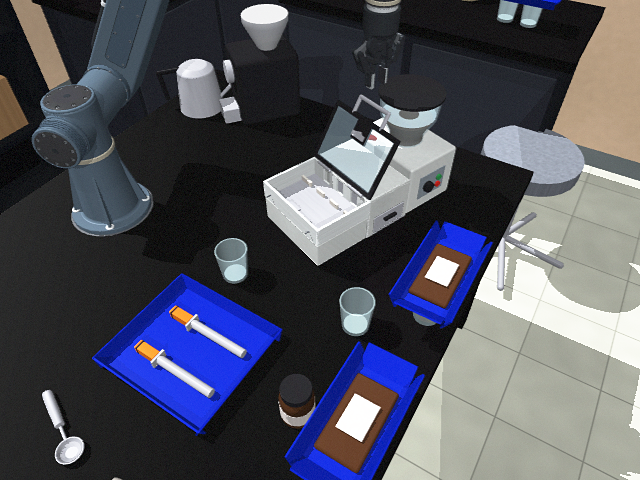

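Both bars lie apart and flat in the tray (handles (182,314), (150,352)). Shut the guard.

```bash
python3 - <<'E'
from h import *
Rg=R(F[2]+np.pi/2); G=lambda th:tcp(fp(-.195*np.cos(th),0,.138+.195*np.sin(th)),Rg)
env.line_to(G(2.1)); st("at"); s=(env.gripper_to(0,40),st("grip"))[1]
if s["width"]>.006:
    for th in np.arange(2.0,-.01,-.1):
        env.line_to(G(th),speed=.12)
        if round(th*10)%4==0: st("%.1f"%th)
    env.line_to(G(-.02),speed=.05); st("shut"); env.pause(.2)
    env.gripper_to(.028); p=G(0); env.line_to(p+[0,0,.10])
    # push down with shut fingers on the bar to make sure it is home
    env.gripper_to(0); q=fp(-.195,0,.143); env.line_to(q+[0,0,.02])
    for dz in(.01,.005,.002,0,-.002):
        env.line_to(q+[0,0,dz],speed=.03); s=st("push%.3f"%dz)
        if s["ft_force"][2]>15: break
    env.line_to(q+[0,0,.1]); snap("side","c3",(265,235,435,375),3)
E
```

```text
at t49.3 w0.0301 g0.0 F [ 0.8 -0.3  0.2] M [-0.06  0.    0.03] p [0.5898 0.3781 0.2882]
grip t49.6 w0.0084 g39.2 F [-2.3 -2.2  4.4] M [-0.39  0.14 -0.12] p [0.5899 0.3778 0.2895]
2.0 t49.9 w0.0084 g39.8 F [2.1 1.  5. ] M [ 0.27 -0.21 -0.07] p [0.584  0.3626 0.2984]
1.6 t51.1 w0.0085 g42.1 F [-0.9 -1.6  9.6] M [-0.04  0.08 -0.11] p [0.5563 0.2912 0.3155]
1.2 t52.4 w0.0087 g43.1 F [ 0.4 -3.1  1.7] M [-0.18 -0.05 -0.12] p [0.5284 0.2196 0.3003]
0.8 t53.6 w0.0082 g42.8 F [ 1.4  2.2 -5.9] M [ 0.68 -0.25 -0.03] p [0.5054 0.1598 0.2588]
0.4 t54.8 w0.0083 g42.4 F [-1.2  1.6 -4.6] M [ 0.4   0.19 -0.02] p [0.4898 0.1185 0.1953]
-0.0 t56.1 w0.0083 g42.8 F [-2.6  0.4 -2.8] M [ 0.26  0.39 -0.04] p [0.4844 0.104  0.1196]
shut t56.3 w0.0086 g45.0 F [-6.7 -0.3 15.9] M [-0.11  1.07 -0.05] p [0.4845 0.1039 0.118 ]
push0.010 t59.1 w-0.0001 g0.0 F [-0.4 -0.5  0.1] M [-0.03  0.03 -0.03] p [0.4845 0.1041 0.153 ]
push0.005 t59.4 w-0.0001 g0.0 F [-0.2 -0.3 -0.2] M [-0.02 -0.01  0.07] p [0.4843 0.1041 0.1478]
push0.002 t59.6 w-0.0006 g0.0 F [ 0.5 -0.7 -1. ] M [-0.01 -0.02  0.01] p [0.4843 0.104  0.1448]
push0.000 t59.9 w0.0002 g0.2 F [ 0.2  0.2 -0.6] M [ 0.01 -0.05 -0.01] p [0.4847 0.104  0.1431]
push-0.002 t60.1 w-0.0001 g6.9 F [-2.9 -1.3 13.3] M [ 0.03  0.49 -0.04] p [0.4848 0.1041 0.1427]
```

View pics/c3.png

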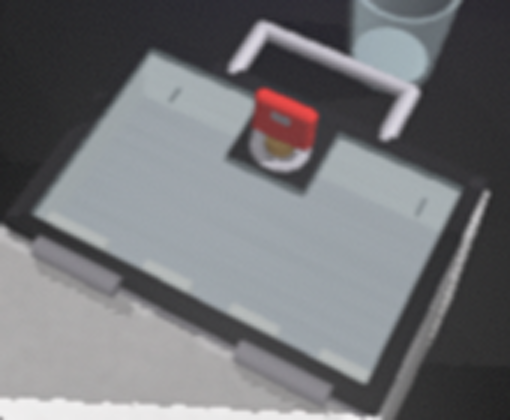

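The guard is shut, same outline as before opening, and the pull bar contacts at its nominal height; key bow at crop (285,120) still across. Lock it.

```bash
python3 - <<'E'
from h import *
f=F[2]; R1=R(f+np.pi/2); P=fp(-.12,0,.174)
env.gripper_to(.05,30); env.reach(tcp(P+[0,0,.08],R1),R1); env.line_to(tcp(P,R1)); env.gripper_to(0,30); st("grip")
for a in np.linspace(1.57,-.03,5)[1:]: env.reach(tcp(P,R1),R(f+a))
st("turned"); env.pause(.3); env.gripper_to(.05); env.line_to(tcp(P+[0,0,.12],R1)); st("up")
print(tray())
a=env.capture("side")["pixels"][235:375,265:435,::-1]; b=env.capture("scene")["pixels"][145:455,80:420,::-1]
a=cv2.resize(a,(340,280)); cv2.imwrite("pics/z.png",np.hstack([b,np.vstack([a,np.zeros((30,340,3),np.uint8)])]))
E
```

```text
grip t63.1 w0.0093 g32.8 F [-0.6 -1.7  5.9] M [-0.33  0.2  -0.09] p [0.5117 0.1739 0.1563]
turned t65.0 w0.0094 g33.7 F [-1.1 -2.1  6.3] M [-0.33  0.22  0.47] p [0.5115 0.1737 0.1563]
up t66.7 w0.0502 g0.0 F [-0.5 -0.2 -0.3] M [ 0.01 -0.02  0.  ] p [0.5105 0.174  0.2745]
((0.492098867893219, -0.23453465104103088), (0.27353954315185547, 0.303814172744751), 88.76607513427734)
```

View pics/z.png

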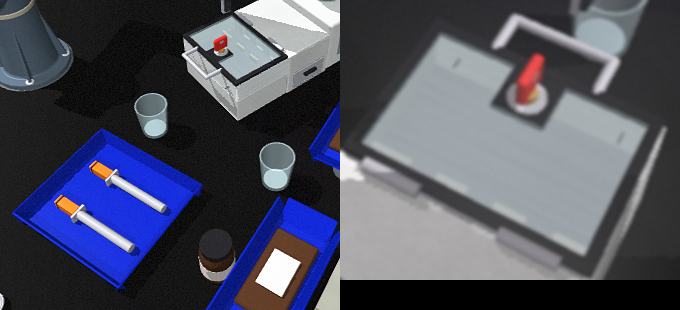

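The key lies along the feeder's x again (right half, (530,80)), the guard is shut, both bars are apart in the tray ((100,170), (65,205)), and the glasses and jar are standing.

```bash
python3 -c "
from plant import env
print(env.finish_job())"
```

```text
the job is handed in; nothing more can be done
None
```

The job is handed in: the two bars present (bar2 and bar3; slot 1 was empty) lie flat and apart in the blue tray, the guard is shut and locked, and the glasses and jar are standing where they were; no verdict was returned.

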